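# Weigh the loose card case and file it in its place

### The arm

A 7-joint arm with a two-finger parallel gripper is mounted at the origin on the work surface. World frame = base frame: x ahead of the robot, y to its left, z up, the work surface at z = 0. Lengths are in m, angles in rad, forces in N, time in s.
With the tool pointing down it reaches from about 0.4 to 0.9 m from the base axis. Payload 5.5 kg.
Tool frame: the origin (TCP) lies at the very end of the fingers, on their centre line; the grasp point (between the pads) lies 19 mm behind it; z points along the fingers, y is the line along which they close (so a half turn about z gives the same grasp; the last joint's range is limited). The gripper opens to 92 mm and grips with 3 to 60 N. Pads are 19 mm wide; open, the fingers measure 130 mm over their backs; the gripper's body (75 mm by 190 mm) begins 47 mm behind the grasp point.
Start: joints at [1.397, 0.501, -0.427, 1.55, 0.221, 1.138, -0.21], TCP at [0.275, -0.589, 0.227] pointing down, gripper open.
Joint ranges: [-2.88, 2.88], [-0.31, 2.03], [-1.54, 1.56], [0.2, 2.42], [-1.41, 4.55], [0.19, 2.02], [-2.57, 2.57]. Speed limits (rad/s): [2.57, 2.57, 3.14, 3.14, 3.14, 3.14, 3.14].

### API

Orientations are given as a 3x3 rotation matrix whose columns are the frame's x, y, z axes.
In Python, from cell import * gives the robot as it stands. The module is installed in compiled form; this text tells all that it offers.
- The arm moves only by the tool apply_moves, never from a script. Its argument "deltas" is a list of rows, each an object of numbers: "jaw": the closure, from 0 (fully open) to 1 (shut); "dx", "dy", "dz": the shift along the world's x, y, z in m; "rx", "ry", "rz": the turn, a rotation vector about the world's x, y, z in rad. A call has 1 to 10 rows; each row shifts and turns the commanded pose from where the row before left it; what a row does not reach is not made up. A row lasts 1/10 s, in which the tool goes at most 50 mm and 8.59 degrees, less where a joint would pass 70% of its speed; a pose out of reach is approached as far as the arm can. A call with a gripper value outside its range is refused whole. The fingers move at their own pace and stop on an object; "grip_force" is the grip in N (left out, the last holds). Time passes only in rows, so rows that do not move let the fingers close. It gives the time, the measured TCP pose, the force, the opening and the grip force at its end, in the units of the state.
- state(): the state, without advancing time (a new reading comes with each control period).
- get_image(name): name is "side" or "top" or "wrist"; returns a dict with "frame" (384x512x3 uint8, blue, green, red), "range_z" (384x512 float32, m along the optical axis (not along the pixel's ray), 0 where there is no reading), "mtx" (3x3 intrinsics, pixels), "dist" ([k1, k2, p1, p2, k3] as OpenCV has them; the pictures are not rectified), "cam_to_world" (4x4, takes a point from camera to world coordinates). Camera axes: x right, y down, z forward; pixel columns grow to the right and rows downward; lengths in m; the calibration is good to about 2 mm. A picture is of the moment at which its call begins.
- hand_in(): hands the job in; it is judged then, once.
The state is a dict: "t": time; "q": joint angles; "joint_velocities": joint speeds; "tau": joint torques, N m; "position": TCP position; "orientation": TCP orientation; "contact_force": force on the tool from outside, world axes, zero at the start; "ft_torque": the same for the moment, N m; "grip_width": opening from 0.0 (shut) to 1.0 (fully open); "finger_force": force on a finger pad.
Only numpy, scipy, OpenCV 4.12 (cv2) and the standard library are available. Lean on these libraries where they do the work, as an engineer would, in place of code of your own. Each camera call takes 0.05 s, during which the arm holds its last target. There are 200 camera calls.

### The job

Stand the loose card case upright in the middle of the postal scale's pan and let go of it gently, without driving the pan to its stop, until the scale has settled for a good second. Then file it in the tray directly to the left (as seen from the robot) of the tallest case, pushing the filed cases apart to make room, so that all five cases stand upright on the tray's floor in one row. Leave the mug and the tape dispenser where they are.

Things in the scene. Friction and masses are not known exactly. Their poses are not given: they have to be found in the camera images.
- loose_case: the grey card case to weigh and file, the only one standing outside the tray: a closed upright box 110 mm tall, 65 mm deep (its x) and 36 mm thick (its y), about 0.35 kg, blank paper label on both 36 mm wide faces; which of those faces comes first does not matter. Origin: centre of its underside, z up
- case_tall: the tallest case in the tray, 125 mm tall, 65 mm deep (its x) and 36 mm thick (its y), 0.25 kg, the same grey as the others; any of the four places in the row. Its y points left along the row as seen from the robot. Origin: centre of its underside, z up
- case_a: a card case standing in the tray at the start, 95 mm tall, 65 mm deep (its x) and 36 mm thick (its y), 0.25 kg. Origin: centre of its underside, z up
- case_b: a card case standing in the tray at the start, 100 mm tall, 65 mm deep (its x) and 36 mm thick (its y), 0.25 kg. Origin: centre of its underside, z up
- case_c: a card case standing in the tray at the start, 95 mm tall, 65 mm deep (its x) and 36 mm thick (its y), 0.25 kg. Origin: centre of its underside, z up
- tray: dark steel filing tray, fixed on the left or right of the desk; four cases stand loose along its y (left seen from the robot), with small gaps, and slide on its floor (dragged by the top they tilt). Inside 75 mm in x, 194 mm in y: five cases fill it to within 14 mm. Floor 6 mm thick, lips front and back 18 mm high, end plates 80 mm high. Origin: centre of the underside, z up
- pan_center (a point): centre of the top face of the postal scale's round steel pan (140 mm across, with a thin ring 60 mm across drawn round its centre), 72 mm above the desk when empty. The pan stands above the rear half of a grey housing 210 x 160 x 38 mm fixed to the desk, on the other side of the desk from the tray
- pan (a joint): how far the sprung pan is pressed down, m: 0 empty, its stop at 0.020; about 0.0025 m per newton, so the case alone presses it down 6 to 12 mm
- mug: white cup without handle, bystander, 80 mm across, 90 mm tall. Origin: centre of its underside
- tape: tape dispenser, bystander, 115 mm long (its x), 52 mm wide, 60 mm tall. Origin: centre of its underside
Mind the look-alikes: they are no part of the job. Leave any orange or purple look-alike of the case_b alone.

How it is judged:
By the outcome, as a careful person would: the job done as asked, in the order asked, and still so for the second after the job is handed in, with the robot touching nothing.
It also fails if it takes over 72 s, if anything falls off the work surface, if the arm or the gripper's body presses on something with over 40 N, if the wrist force passes 120 N, or if a joint passes its speed limit or range.

## Working session

There is one attempt and no reset: what is moved stays moved. The work goes in short steps, Python scripts to look and compute and a tool call to move; the robot and the scene stay as the last step left them, time stands still between calls to the robot, and variables do not carry over. Pictures are saved under pics/ and viewed, at most 10 in all, crops included, and the job is handed in when it is done.

Besides the shell and the picture viewer there is one more tool, called after "Request:" as name(argument=value, ...), one argument or row to a line, values as JSON. apply_moves: Moves the arm, as the interface text tells. Its arguments: {"type":"object","properties":{"deltas":{"type":"array","items":{"type":"object","properties":{"jaw":{"type":"number"},"dx":{"type":"number"},"dy":{"type":"number"},"dz":{"type":"number"},"rx":{"type":"number"},"ry":{"type":"number"},"rz":{"type":"number"}}}},"grip_force":{"type":"number"}},"required":["deltas"]}

```bash
mkdir -p pics; cat > h.py <<'E'
import numpy as np, cv2
from cell import *
def cloud(im):
    h,w=im['range_z'].shape
    u,v=np.meshgrid(np.arange(w),np.arange(h))
    p=cv2.undistortPoints(np.stack([u,v],-1).reshape(-1,1,2).astype(np.float64),im['mtx'],im['dist']).reshape(h,w,2)
    z=im['range_z'][...,None].astype(float)
    P=np.concatenate([p*z,z],-1)
    T=im['cam_to_world']
    W=P@T[:3,:3].T+T[:3,3]
    W[im['range_z']==0]=np.nan
    return W
E
python3 - <<'E'
from h import *
a=get_image('top');b=get_image('side')
np.savez('first.npz',top=cloud(a),side=cloud(b),tf=a['frame'],sf=b['frame'])
cv2.imwrite('pics/a.png',cv2.resize(np.vstack([a['frame'],b['frame']]),(400*1,600)))
cv2.imwrite('pics/top.png',a['frame']);cv2.imwrite('pics/side.png',b['frame'])
print(a['cam_to_world'].round(3),b['cam_to_world'].round(3),state())
E
```

```text
[[ 0.025 -0.99   0.141  0.398]
 [-1.    -0.023  0.019 -0.013]
 [-0.015 -0.141 -0.99   0.956]
 [ 0.     0.     0.     1.   ]] [[ 0.978 -0.146  0.147  0.383]
 [-0.207 -0.72   0.663 -0.666]
 [ 0.009 -0.679 -0.734  0.845]
 [ 0.     0.     0.     1.   ]] {'t': 0.1, 'q': array([ 1.39715744,  0.50175249, -0.42679242,  1.55135285,  0.22078825,
        1.13831525, -0.21031661]), 'joint_velocities': array([-1.88420619e-03, -1.01715691e-03, -1.12455061e-03, -1.99798419e-03,
       -1.04798737e-03,  1.80290325e-03, -3.30439470e-05]), 'tau': array([-1.09699764e-02, -5.67866063e+01, -5.83820924e+00, -2.79912561e+01,
       -6.90671126e-02,  2.40460614e-02,  3.66124198e-05]), 'position': array([ 0.27468691, -0.58839721,  0.22577867]), 'orientation': array([[ 9.06087243e-01,  4.23090324e-01, -6.97576809e-04],
       [ 4.23090895e-01, -9.06085768e-01,  1.63601512e-03],
       [ 6.01177476e-05, -1.77751082e-03, -9.99998418e-01]]), 'contact_force': array([ 0.58068412,  0.35849889, -0.3684381 ]), 'ft_torque': array([-0.0118198 ,  0.02340387,  0.02338319]), 'finger_force': 0.0, 'grip_width': 0.9950975667678356}
```

View pics/top.png

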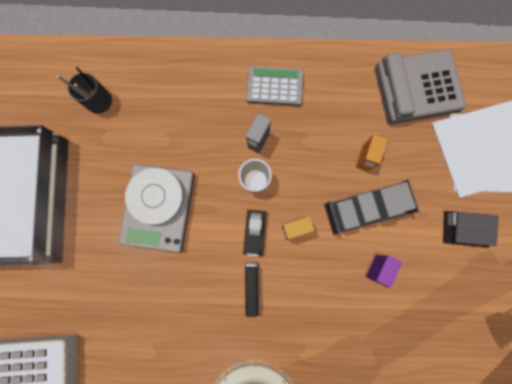

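View pics/side.png

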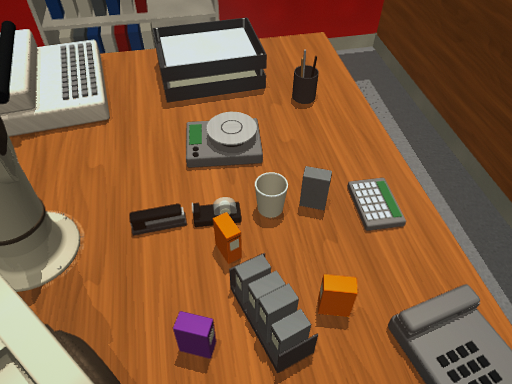

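The top view shows the loose case at (259,133), the pan at (153,196), the tray at (372,207), the mug at (255,176) and the tape at (255,232). The orange and purple look-alikes are near (375,152), (299,229) and (384,270). I'll measure positions from the depth next.

```bash
python3 - <<'E'
from h import *
d=np.load('first.npz');T=d['top'];S=d['side']
def rect(name,pts):
    if len(pts)<15: print(name,'few',len(pts));return
    r=cv2.minAreaRect((pts[:,:2]*1000).astype(np.float32)); print(name,len(pts),np.round(r[0],1),np.round(r[1],1),round(r[2],1),'z',np.round(np.percentile(pts[:,2],[5,50,95])*1000,1))
def sel(C,x0,x1,y0,y1,z0,z1):
    P=C.reshape(-1,3);m=(P[:,0]>x0)&(P[:,0]<x1)&(P[:,1]>y0)&(P[:,1]<y1)&(P[:,2]>z0)&(P[:,2]<z1);return P[m]
for n,(r,c) in dict(loose=(128,262),pan=(196,153),mug=(165,250),tape=(232,255),t1=(214,345),t2=(207,370),t3=(198,398),or1=(150,375),or2=(228,299)).items(): print(n,T[r,c].round(4))
for nm,C in (('top',T),('side',S)):
    l=T[128,262]
    rect(nm+' loose',sel(C,l[0]-.06,l[0]+.06,l[1]-.06,l[1]+.06,.1,.12))
    p=T[196,153]; rect(nm+' pan',sel(C,p[0]-.1,p[0]+.1,p[1]-.1,p[1]+.1,.066,.078))
    rect(nm+' mug',sel(C,T[176,255][0]-.06,T[176,255][0]+.06,T[176,255][1]-.06,T[176,255][1]+.06,.084,.096))
    rect(nm+' tape',sel(C,T[232,255][0]-.08,T[232,255][0]+.08,T[232,255][1]-.06,T[232,255][1]+.06,.01,.07))
# tray region heights, connected comps per height in top image
m=np.zeros(T.shape[:2],bool);m[175:240,318:425]=1
z=T[...,2]
for C,n in((T,'top'),(S,'side')):
  t=T[207,370]
  zz=C[...,2]; M=(zz>.085)&(zz<.15)&(abs(C[...,0]-t[0])<.13)&(abs(C[...,1]-t[1])<.15)
  F=d['tf' if n=='top' else 'sf'];M&=(np.ptp(F.astype(int),axis=2)<40)
  # restrict to flat upward normals: local z range
  q=np.nan_to_num(zz).astype(np.float32);rng=cv2.dilate(q,np.ones((3,3)))-cv2.erode(q,np.ones((3,3)))
  k,lab=cv2.connectedComponents((M&(rng<.004)).astype(np.uint8),connectivity=4)
  for i in range(1,k):
    if (lab==i).sum()>25:
      v,u=np.nonzero(lab==i);print(u.mean().round(),v.mean().round(),end=' ');rect(n,C[lab==i])
rect('traywalls',sel(T,T[207,370][0]-.13,T[207,370][0]+.13,T[207,370][1]-.15,T[207,370][1]+.15,.012,.14))
F=cv2.resize(d['tf'][160:250,300:440],None,fx=4,fy=4,interpolation=2);G=cv2.resize(d['sf'][240:375,215:335],None,fx=2.66,fy=2.66,interpolation=2)[:360]
cv2.imwrite('pics/crop.png',np.hstack([F[:,:480],G[:360,:320]]))
E
```

```text
loose [ 0.6771 -0.0032  0.1099]
pan [0.5116 0.2605 0.0717]
mug [0.597  0.0252 0.0593]
tape [0.4307 0.0086 0.05  ]
t1 [ 0.4759 -0.202   0.0997]
t2 [ 0.4931 -0.2589  0.1053]
t3 [ 0.5126 -0.3161  0.1279]
or1 [ 0.6307 -0.2744  0.1018]
or2 [ 0.4407 -0.0951  0.0978]
top loose 406 [677.3   7.8] [36.3 64.9] 63.9 z [106.2 109.2 111.5]
top pan 2496 [512.5 260. ] [135.5 139.3] 89.6 z [68.8 71.5 74.1]
top mug 175 [566.8  13.4] [77.4 78.3] 8.4 z [85.9 89.1 91.6]
top tape 944 [419.5  12.5] [ 51.7 138. ] 86.1 z [18.6 22.4 57.8]
side loose 376 [679.3   4.6] [39.4 65.1] 64.5 z [102.4 111.  113.5]
side pan 1328 [514.8 257.9] [140.7 136.4] 81.5 z [70.4 73.3 75.9]
side mug 234 [568.1  10.3] [78.6 78.3] 37.7 z [84.9 90.1 93.4]
side tape 927 [420.4   8. ] [ 55.9 139.5] 85.1 z [14.2 26.7 58.8]
403.0 191.0 top 63 [ 534.9 -338.1] [30.2 23.4] 27.3 z [ 99.  100.1 102.1]
390.0 193.0 top 35 [ 521.8 -295.7] [17.1 25.3] 27.5 z [128.9 130.7 132.5]
394.0 205.0 top 75 [ 496.9 -306.7] [34.2 22.2] 69.9 z [128.6 130.9 132.3]
370.0 206.0 top 29 [ 495.3 -257.4] [11.3 20.5] 12.1 z [103.7 105.9 108.1]
407.0 206.0 top 28 [ 4
[... 422 characters left out ...]
9.1]
277.0 299.0 side 315 [ 506.6 -304.8] [59.8 30.6] 17.5 z [129.9 131.6 133.4]
295.0 321.0 side 131 [ 531.1 -339.7] [38.4 30.2] 15.7 z [100.  102.2 103.8]
281.0 330.0 side 120 [ 502.5 -348.6] [21.6 30.4] 7.6 z [100.2 101.9 103.6]
traywalls 3397 [ 501.7 -256.7] [239.5 249.3] 66.7 z [ 18.2  99.6 131. ]Traceback (most recent call last):
  File "<stdin>", line 30, in <module>
    return _nx.concatenate(arrs, 1, dtype=dtype, casting=casting)
           ~~~~~~~~~~~~~~~^^^^^^^^^^^^^^^^^^^^^^^^^^^^^^^^^^^^^^^
ValueError: all the input array dimensions except for the concatenation axis must match exactly, but along dimension 0, the array at index 0 has size 360 and the array at index 1 has size 359
```

```bash
python3 - <<'E'
from h import *
d=np.load('first.npz')
for n,f in(('top','tf'),('side','sf')):
  C=d[n];F=d[f].astype(int)
  g=(np.ptp(F,axis=2)<30)&(abs(C[...,0]-.5)<.12)&(abs(C[...,1]+.27)<.15)
  P=C[g&(C[...,2]>.09)&(C[...,2]<.15)]
  for nm,P2 in(('top>.09',P),('tray',C[g&(C[...,2]>.012)&(C[...,2]<.15)])):
    r=cv2.minAreaRect((P2[:,:2]*1000).astype(np.float32));print(n,nm,np.round(r[0],1),np.round(r[1],1),round(r[2],1))
  for deg in (15,17,19):
    a=np.radians(deg);xa=np.array([np.cos(a),np.sin(a)]);ya=np.array([-xa[1],xa[0]])
    L=(P[:,:2]-[.5,-.275]);s=L@ya;t=L@xa
    print(deg,'t 1/99',np.percentile(t*1000,[1,50,99]).round(1), [ (round(z0*1000), np.percentile(s[(P[:,2]>z0-.003)&(P[:,2]<z0+.003)]*1000,[2,98]).round(1).tolist()) for z0 in (.106,.131)], 's95',[np.percentile(q*1000,[2,98]).round(1).tolist() for q in (s[(P[:,2]<.1035)&(s>0)&(P[:,2]>.098)],s[(P[:,2]<.1035)&(s<0)&(P[:,2]>.098)])])
F=cv2.resize(d['tf'][160:250,300:440],(480,360),interpolation=2);G=cv2.resize(d['sf'][240:375,215:335],(320,360),interpolation=2)
cv2.imwrite('pics/crop.png',np.hstack([F,G]))
E
```

```text
top top>.09 [ 498.2 -273.4] [ 68.8 175.3] 17.5
top tray [ 530.9 -263.6] [147.7 200.9] 16.5
15 t 1/99 [-35.3  -2.   31.9] [(106, [-59.2, 76.7]), (131, [-42.3, -8.2])] s95 [[12.8, 88.5], [-84.7, -7.8]]
17 t 1/99 [-34.2  -1.9  31.3] [(106, [-58.8, 76.7]), (131, [-42.2, -8.3])] s95 [[13.6, 88.5], [-84.3, -7.7]]
19 t 1/99 [-34.2  -1.8  31.5] [(106, [-58.2, 76.7]), (131, [-42.4, -7.9])] s95 [[12.7, 88.4], [-84.3, -7.4]]
side top>.09 [ 455.9 -289.8] [159.7 174.6] 16.3
side tray [ 498.9 -263.4] [234.9 202.7] 67.4
15 t 1/99 [-36.   -3.4  32.3] [(106, [-82.2, 81.0]), (131, [-47.1, -12.7])] s95 [[14.5, 84.1], [-88.1, -45.6]]
17 t 1/99 [-34.6  -3.9  31. ] [(106, [-82.6, 81.2]), (131, [-47.1, -12.9])] s95 [[10.6, 84.4], [-87.9, -45.9]]
19 t 1/99 [-35.6  -4.4  30.8] [(106, [-82.5, 81.5]), (131, [-47.0, -12.8])] s95 [[7.7, 84.4], [-87.9, -45.3]]
```

View pics/crop.png

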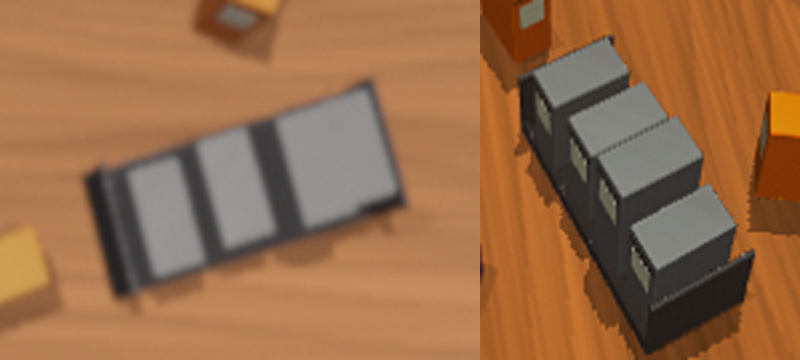

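Request:
apply_moves(
  deltas=[
    {"dz": 0.03,"dx": 0.02,"dy": 0.03,"rz": 0.14},
    {"dx": 0.03,"dy": 0.04,"rz": 0.14},
    {"dx": 0.03,"dy": 0.04,"rz": 0.14},
    {"dx": 0.03,"dy": 0.04,"rz": 0.14},
    {"dx": 0.03,"dy": 0.04,"rz": 0.12},
    {"dx": 0.03,"dy": 0.04},
    {"dx": 0.03,"dy": 0.04},
    {"dx": 0.03,"dy": 0.04},
    {"dx": 0.03,"dy": 0.04},
    {"dx": 0.03,"dy": 0.04},
  ],
)

```text
schema error: expected keys jaw, dx, dy, dz, rx, ry, rz
```

The top crop shows, left to right: end plate, case (95), gap, case (100), gap, then the tall case next to the rightmost 95 case. The target slot is the gap between the 100 mm and the tall case. The tray yaw is about 17°. I'll send all keys in every row.

Request:
apply_moves(
  deltas=[
    {"jaw": 0.13,"dx": 0.027,"dy": 0.04,"dz": 0.02,"rx": 0,"ry": 0,"rz": 0.068},
    {"jaw": 0.13,"dx": 0.027,"dy": 0.04,"dz": 0,"rx": 0,"ry": 0,"rz": 0.068},
    {"jaw": 0.13,"dx": 0.027,"dy": 0.04,"dz": 0,"rx": 0,"ry": 0,"rz": 0.068},
    {"jaw": 0.13,"dx": 0.027,"dy": 0.04,"dz": 0,"rx": 0,"ry": 0,"rz": 0.068},
    {"jaw": 0.13,"dx": 0.027,"dy": 0.04,"dz": 0,"rx": 0,"ry": 0,"rz": 0.068},
    {"jaw": 0.13,"dx": 0.027,"dy": 0.04,"dz": 0,"rx": 0,"ry": 0,"rz": 0.068},
    {"jaw": 0.13,"dx": 0.027,"dy": 0.04,"dz": 0,"rx": 0,"ry": 0,"rz": 0.068},
    {"jaw": 0.13,"dx": 0.027,"dy": 0.04,"dz": 0,"rx": 0,"ry": 0,"rz": 0.068},
    {"jaw": 0.13,"dx": 0.027,"dy": 0.04,"dz": 0,"rx": 0,"ry": 0,"rz": 0.068},
    {"jaw": 0.13,"dx": 0.027,"dy": 0.04,"dz": 0,"rx": 0,"ry": 0,"rz": 0.067},
  ],
  grip_force=20,
)

```text
t: 1.1
position: [0.5443, -0.1891, 0.2457]
orientation: [[0.437, 0.899, -0.0], [0.899, -0.437, -0.0], [-0.0, -0.0, -1.0]]
contact_force: [0.6, -0.1, 0.4]
grip_width: 0.867
finger_force: 0.0
```

Request:
apply_moves(
  deltas=[
    {"jaw": 0.13,"dx": 0.027,"dy": 0.039,"dz": 0,"rx": 0,"ry": 0,"rz": 0},
    {"jaw": 0.13,"dx": 0.027,"dy": 0.039,"dz": 0,"rx": 0,"ry": 0,"rz": 0},
    {"jaw": 0.13,"dx": 0.027,"dy": 0.039,"dz": 0,"rx": 0,"ry": 0,"rz": 0},
    {"jaw": 0.13,"dx": 0.027,"dy": 0.039,"dz": 0,"rx": 0,"ry": 0,"rz": 0},
    {"jaw": 0.13,"dx": 0.026,"dy": 0.039,"dz": 0,"rx": 0,"ry": 0,"rz": 0},
    {"jaw": 0.13,"dx": 0,"dy": 0,"dz": 0,"rx": 0,"ry": 0,"rz": 0},
  ],
)

```text
t: 1.7
position: [0.679, 0.0145, 0.2454]
orientation: [[0.43, 0.903, 0.0], [0.903, -0.43, 0.007], [0.006, -0.002, -1.0]]
contact_force: [-0.2, 0.9, 0.1]
grip_width: 0.87
finger_force: 0.0
```

```bash
python3 - <<'E'
from h import *
s=state();print(s['position'],s['contact_force'])
a=get_image('wrist');C=cloud(a)
P=C[(C[...,2]>.1)&(C[...,2]<.12)&(abs(C[...,0]-.678)<.06)&(abs(C[...,1])<.07)]
r=cv2.minAreaRect((P[:,:2]*1000).astype(np.float32));print(len(P),r)
M=C[(C[...,2]>.08)&(C[...,2]<.095)&(abs(C[...,0]-.567)<.06)&(abs(C[...,1]-.01)<.07)];print(len(M),M.max(0) if len(M) else 0)
cv2.imwrite('pics/w1.png',a['frame'])
E
```

```text
[0.67904167 0.01451459 0.24536575] [-0.24218621  0.94846954  0.13525141]
1806 ((678.6830444335938, 4.995273590087891), (36.3543586730957, 64.36170959472656), 64.05814361572266)
598 [0.60700451 0.05000263 0.09059585]
```

View pics/w1.png

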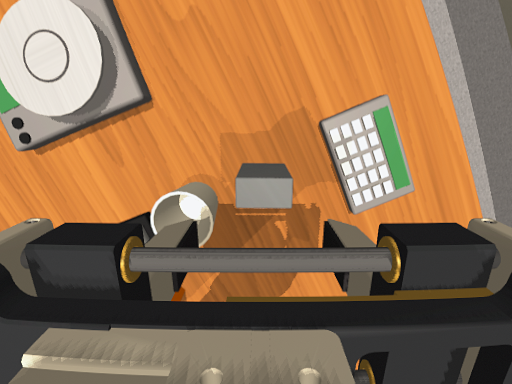

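The wrist view shows the case at (264,187), between the fingers. The mug rim at (185,213) is close to the left finger. I'll go down in steps and check the clearance.

Request:
apply_moves(
  deltas=[
    {"jaw": 0.13,"dx": 0,"dy": 0,"dz": -0.03,"rx": 0,"ry": 0,"rz": 0},
    {"jaw": 0.13,"dx": 0,"dy": 0,"dz": -0.03,"rx": 0,"ry": 0,"rz": 0},
    {"jaw": 0.13,"dx": 0,"dy": 0,"dz": -0.03,"rx": 0,"ry": 0,"rz": 0},
    {"jaw": 0.13,"dx": 0,"dy": 0,"dz": -0.02,"rx": 0,"ry": 0,"rz": 0},
    {"jaw": 0.13,"dx": 0,"dy": 0,"dz": 0,"rx": 0,"ry": 0,"rz": 0},
    {"jaw": 0.13,"dx": 0,"dy": 0,"dz": 0,"rx": 0,"ry": 0,"rz": 0},
  ],
)

```text
t: 2.35
position: [0.6775, 0.003, 0.1359]
orientation: [[0.441, 0.898, -0.001], [0.898, -0.441, -0.0], [-0.001, -0.001, -1.0]]
contact_force: [0.3, 0.0, 0.0]
grip_width: 0.869
finger_force: 0.0
```

Request:
apply_moves(
  deltas=[
    {"jaw": 0.13,"dx": 0.001,"dy": 0.002,"dz": -0.02,"rx": 0,"ry": 0,"rz": 0},
    {"jaw": 0.13,"dx": 0,"dy": 0,"dz": -0.025,"rx": 0,"ry": 0,"rz": 0},
    {"jaw": 0.13,"dx": 0,"dy": 0,"dz": -0.023,"rx": 0,"ry": 0,"rz": 0},
    {"jaw": 0.13,"dx": 0,"dy": 0,"dz": 0,"rx": 0,"ry": 0,"rz": 0},
    {"jaw": 0.6,"dx": 0,"dy": 0,"dz": 0,"rx": 0,"ry": 0,"rz": 0},
    {"jaw": 0.6,"dx": 0,"dy": 0,"dz": 0,"rx": 0,"ry": 0,"rz": 0},
    {"jaw": 0.6,"dx": 0,"dy": 0,"dz": 0,"rx": 0,"ry": 0,"rz": 0},
    {"jaw": 0.6,"dx": 0,"dy": 0,"dz": 0,"rx": 0,"ry": 0,"rz": 0},
  ],
  grip_force=25,
)

```text
t: 3.15
position: [0.6801, 0.0067, 0.0698]
orientation: [[0.439, 0.898, 0.003], [0.898, -0.439, 0.0], [0.001, 0.003, -1.0]]
contact_force: [-0.6, -0.1, 5.7]
grip_width: 0.705
finger_force: 25.0
```

Request:
apply_moves(
  deltas=[
    {"jaw": 0.6,"dx": 0,"dy": 0,"dz": 0.01,"rx": 0,"ry": 0,"rz": 0},
    {"jaw": 0.6,"dx": 0,"dy": 0,"dz": 0.03,"rx": 0,"ry": 0,"rz": 0},
    {"jaw": 0.6,"dx": 0,"dy": 0,"dz": 0.03,"rx": 0,"ry": 0,"rz": 0},
    {"jaw": 0.6,"dx": 0,"dy": 0,"dz": 0.03,"rx": 0,"ry": 0,"rz": 0},
    {"jaw": 0.6,"dx": 0,"dy": 0,"dz": 0.02,"rx": 0,"ry": 0,"rz": 0},
    {"jaw": 0.6,"dx": -0.016,"dy": 0.025,"dz": 0,"rx": 0,"ry": 0,"rz": 0.04},
    {"jaw": 0.6,"dx": -0.017,"dy": 0.026,"dz": 0,"rx": 0,"ry": 0,"rz": 0.05},
    {"jaw": 0.6,"dx": -0.017,"dy": 0.026,"dz": 0,"rx": 0,"ry": 0,"rz": 0.05},
    {"jaw": 0.6,"dx": -0.017,"dy": 0.026,"dz": 0,"rx": 0,"ry": 0,"rz": 0.05},
    {"jaw": 0.6,"dx": -0.017,"dy": 0.026,"dz": 0,"rx": 0,"ry": 0,"rz": 0.05},
  ],
)

```text
t: 4.15
position: [0.5935, 0.1359, 0.1878]
orientation: [[0.211, 0.977, -0.001], [0.977, -0.211, -0.001], [-0.001, -0.001, -1.0]]
contact_force: [0.1, 0.4, -4.3]
grip_width: 0.707
finger_force: 25.0
```

Request:
apply_moves(
  deltas=[
    {"jaw": 0.6,"dx": -0.017,"dy": 0.026,"dz": 0,"rx": 0,"ry": 0,"rz": 0.04},
    {"jaw": 0.6,"dx": -0.017,"dy": 0.026,"dz": 0,"rx": 0,"ry": 0,"rz": 0.04},
    {"jaw": 0.6,"dx": -0.017,"dy": 0.026,"dz": 0,"rx": 0,"ry": 0,"rz": 0.04},
    {"jaw": 0.6,"dx": -0.016,"dy": 0.025,"dz": 0,"rx": 0,"ry": 0,"rz": 0.04},
    {"jaw": 0.6,"dx": -0.013,"dy": 0.018,"dz": 0,"rx": 0,"ry": 0,"rz": 0.04},
    {"jaw": 0.6,"dx": 0,"dy": 0,"dz": 0,"rx": 0,"ry": 0,"rz": 0},
    {"jaw": 0.6,"dx": 0,"dy": 0,"dz": 0,"rx": 0,"ry": 0,"rz": 0},
    {"jaw": 0.6,"dx": 0,"dy": 0,"dz": 0,"rx": 0,"ry": 0,"rz": 0},
    {"jaw": 0.6,"dx": 0,"dy": 0,"dz": 0,"rx": 0,"ry": 0,"rz": 0},
  ],
)

```text
t: 5.05
position: [0.5157, 0.255, 0.1877]
orientation: [[0.017, 1.0, 0.0], [1.0, -0.017, -0.001], [-0.001, 0.0, -1.0]]
contact_force: [0.4, 1.0, -4.3]
grip_width: 0.706
finger_force: 25.0
```

```bash
python3 - <<'E'
from h import *
s=state();print(s['position'],s['contact_force'],s['orientation'].round(3).tolist())
for n in('top','side','wrist'):
  a=get_image(n);C=cloud(a)
  F=a['frame'].astype(int)
  P=C[(C[...,2]>.06)&(C[...,2]<.08)&(np.hypot(C[...,0]-.513,C[...,1]-.259)<.09)&(F.min(-1)>110)]
  if len(P)>50: 
    c,r=cv2.minEnclosingCircle((P[:,:2]*1000).astype(np.float32));print(n,len(P),c,r,np.median(P[:,2]))
  cv2.imwrite(f'pics/p_{n}.png',a['frame'])
  Q=C[(np.hypot(C[...,0]-.513,C[...,1]-.259)<.08)&(C[...,2]>.1)];print(n,np.percentile(Q[:,2],[0.5,2]) if len(Q) else 0)
E
```

```text
[0.51565286 0.25501951 0.18765388] [ 0.40918723  0.99473105 -4.31487683] [[0.017, 1.0, 0.0], [1.0, -0.017, -0.001], [-0.001, 0.0, -1.0]]
top 1039 (516.4415893554688, 254.327392578125) 69.12194061279297 0.07144792581860715
top [0.12861069 0.15556304]
side 558 (514.7186889648438, 259.8679504394531) 71.23392486572266 0.07350793866215533
side [0.12342571 0.13222357]
wrist 8117 (512.3391723632812, 259.8097229003906) 69.64745330810547 0.07110575192704033
wrist [0.13523443 0.1707954 ]
```

View pics/p_side.png

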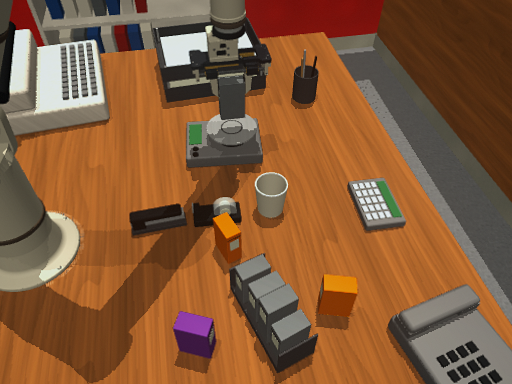

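The side view shows the case upright above the pan at (232,98). The wrist load is about 4.3 N. I'll centre it and lower slowly.

Request:
apply_moves(
  deltas=[
    {"jaw": 0.6,"dx": -0.0025,"dy": 0.005,"dz": -0.015,"rx": 0,"ry": 0,"rz": 0},
    {"jaw": 0.6,"dx": 0,"dy": 0,"dz": -0.012,"rx": 0,"ry": 0,"rz": 0},
    {"jaw": 0.6,"dx": 0,"dy": 0,"dz": -0.01,"rx": 0,"ry": 0,"rz": 0},
    {"jaw": 0.6,"dx": 0,"dy": 0,"dz": -0.004,"rx": 0,"ry": 0,"rz": 0},
    {"jaw": 0.6,"dx": 0,"dy": 0,"dz": -0.002,"rx": 0,"ry": 0,"rz": 0},
    {"jaw": 0.6,"dx": 0,"dy": 0,"dz": -0.002,"rx": 0,"ry": 0,"rz": 0},
    {"jaw": 0.6,"dx": 0,"dy": 0,"dz": -0.002,"rx": 0,"ry": 0,"rz": 0},
    {"jaw": 0.6,"dx": 0,"dy": 0,"dz": -0.002,"rx": 0,"ry": 0,"rz": 0},
    {"jaw": 0.6,"dx": 0,"dy": 0,"dz": 0,"rx": 0,"ry": 0,"rz": 0},
    {"jaw": 0.6,"dx": 0,"dy": 0,"dz": 0,"rx": 0,"ry": 0,"rz": 0},
  ],
)

```text
t: 6.2
position: [0.5126, 0.2615, 0.1392]
orientation: [[0.015, 1.0, 0.001], [1.0, -0.015, 0.0], [0.0, 0.001, -1.0]]
contact_force: [0.3, 0.2, -3.6]
grip_width: 0.71
finger_force: 25.0
```

Request:
apply_moves(
  deltas=[
    {"jaw": 0.6,"dx": 0,"dy": 0,"dz": -0.002,"rx": 0,"ry": 0,"rz": 0},
    {"jaw": 0.6,"dx": 0,"dy": 0,"dz": -0.002,"rx": 0,"ry": 0,"rz": 0},
    {"jaw": 0.6,"dx": 0,"dy": 0,"dz": -0.002,"rx": 0,"ry": 0,"rz": 0},
    {"jaw": 0.6,"dx": 0,"dy": 0,"dz": 0,"rx": 0,"ry": 0,"rz": 0},
    {"jaw": 0.6,"dx": 0,"dy": 0,"dz": 0,"rx": 0,"ry": 0,"rz": 0},
    {"jaw": 0.6,"dx": 0,"dy": 0,"dz": 0,"rx": 0,"ry": 0,"rz": 0},
  ],
)

```text
t: 6.8
position: [0.5127, 0.2615, 0.1331]
orientation: [[0.015, 1.0, 0.001], [1.0, -0.015, 0.0], [0.0, 0.001, -1.0]]
contact_force: [0.7, -0.1, -1.0]
grip_width: 0.704
finger_force: 25.0
```

Request:
apply_moves(
  deltas=[
    {"jaw": 0.6,"dx": 0,"dy": 0,"dz": -0.0015,"rx": 0,"ry": 0,"rz": 0},
    {"jaw": 0.6,"dx": 0,"dy": 0,"dz": 0,"rx": 0,"ry": 0,"rz": 0},
    {"jaw": 0.6,"dx": 0,"dy": 0,"dz": 0,"rx": 0,"ry": 0,"rz": 0},
    {"jaw": 0.6,"dx": 0,"dy": 0,"dz": 0,"rx": 0,"ry": 0,"rz": 0},
  ],
  grip_force=8,
)

```text
t: 7.2
position: [0.5125, 0.2614, 0.1315]
orientation: [[0.015, 1.0, 0.0], [1.0, -0.015, 0.0], [0.0, 0.0, -1.0]]
contact_force: [0.2, 0.9, 0.1]
grip_width: 0.712
finger_force: 8.0
```

Request:
apply_moves(
  deltas=[
    {"jaw": 0.26,"dx": 0,"dy": 0,"dz": 0,"rx": 0,"ry": 0,"rz": 0},
    {"jaw": 0.22,"dx": 0,"dy": 0,"dz": 0,"rx": 0,"ry": 0,"rz": 0},
    {"jaw": 0.16,"dx": 0,"dy": 0,"dz": 0,"rx": 0,"ry": 0,"rz": 0},
    {"jaw": 0.13,"dx": 0,"dy": 0,"dz": 0,"rx": 0,"ry": 0,"rz": 0},
    {"jaw": 0.13,"dx": 0,"dy": 0,"dz": 0,"rx": 0,"ry": 0,"rz": 0},
  ],
)

```text
t: 7.7
position: [0.5123, 0.2613, 0.1313]
orientation: [[0.015, 1.0, -0.0], [1.0, -0.015, -0.0], [-0.0, -0.0, -1.0]]
contact_force: [0.8, 0.2, 0.0]
grip_width: 0.867
finger_force: 0.0
```

```bash
python3 - <<'E'
from h import *
s=state();print(s['position'],s['contact_force'],s['grip_width'])
for n in('top','wrist','side'):
  a=get_image(n);C=cloud(a);F=a['frame'].astype(int)
  P=C[(C[...,2]>.155)&(C[...,2]<.185)&(np.hypot(C[...,0]-.513,C[...,1]-.259)<.045)]
  if len(P)>30:
    print(n,cv2.minAreaRect((P[:,:2]*1000).astype(np.float32)),np.percentile(P[:,2],[5,50,95]))
cv2.imwrite('pics/p2.png',a['frame'][60:200,130:330])
E
```

```text
[0.51234152 0.26128423 0.13134574] [0.75120229 0.23826415 0.02642301] 0.8672938063826156
top ((535.63916015625, 252.31199645996094), (53.05751419067383, 21.5123348236084), 26.466712951660156) [0.15757895 0.16882405 0.17816962]
wrist ((512.4715576171875, 259.8224792480469), (36.8529052734375, 87.2857666015625), 89.49463653564453) [0.15804268 0.17036664 0.17734117]
side ((512.3035888671875, 257.37078857421875), (40.39848709106445, 87.46815490722656), 89.57270812988281) [0.15715235 0.17163019 0.17548029]
```

View pics/p2.png

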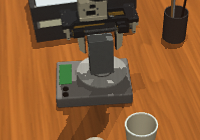

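The case stands alone on the pan, centred at about (0.5125, 0.2595), and the gripper is clear of it. While the scale settles I'll go and open the gap in the tray.

Request:
apply_moves(
  deltas=[
    {"jaw": 0.13,"dx": 0,"dy": 0,"dz": 0.01,"rx": 0,"ry": 0,"rz": 0},
    {"jaw": 0.13,"dx": 0,"dy": 0,"dz": 0.03,"rx": 0,"ry": 0,"rz": 0},
    {"jaw": 0.13,"dx": 0,"dy": 0,"dz": 0.04,"rx": 0,"ry": 0,"rz": 0},
    {"jaw": 0.13,"dx": 0,"dy": 0,"dz": 0.03,"rx": 0,"ry": 0,"rz": 0},
    {"jaw": 0.0,"dx": 0,"dy": 0,"dz": 0.02,"rx": 0,"ry": 0,"rz": 0},
    {"jaw": 0.0,"dx": 0,"dy": -0.03,"dz": 0,"rx": 0,"ry": 0,"rz": 0.03},
    {"jaw": 0.0,"dx": 0,"dy": -0.04,"dz": 0,"rx": 0,"ry": 0,"rz": 0.03},
    {"jaw": 0.0,"dx": 0,"dy": -0.04,"dz": 0,"rx": 0,"ry": 0,"rz": 0.03},
    {"jaw": 0.0,"dx": 0,"dy": -0.04,"dz": 0,"rx": 0,"ry": 0,"rz": 0.03},
    {"jaw": 0.0,"dx": 0,"dy": -0.04,"dz": 0,"rx": 0,"ry": 0,"rz": 0.03},
  ],
)

```text
t: 8.85
position: [0.5122, 0.07, 0.2622]
orientation: [[-0.136, 0.991, 0.001], [0.991, 0.136, -0.0], [-0.0, 0.001, -1.0]]
contact_force: [0.4, -0.1, -0.3]
grip_width: 1.005
finger_force: 0.0
```

Request:
apply_moves(
  deltas=[
    {"jaw": 0.0,"dx": 0,"dy": -0.04,"dz": 0,"rx": 0,"ry": 0,"rz": 0.03},
    {"jaw": 0.0,"dx": 0,"dy": -0.04,"dz": 0,"rx": 0,"ry": 0,"rz": 0.03},
    {"jaw": 0.0,"dx": 0,"dy": -0.04,"dz": 0,"rx": 0,"ry": 0,"rz": 0.03},
    {"jaw": 0.0,"dx": 0,"dy": -0.04,"dz": 0,"rx": 0,"ry": 0,"rz": 0.03},
    {"jaw": 0.0,"dx": 0,"dy": -0.04,"dz": 0,"rx": 0,"ry": 0,"rz": 0.03},
    {"jaw": 0.0,"dx": 0,"dy": -0.04,"dz": 0,"rx": 0,"ry": 0,"rz": 0.01},
    {"jaw": 0.0,"dx": 0,"dy": -0.04,"dz": 0,"rx": 0,"ry": 0,"rz": 0},
    {"jaw": 0.0,"dx": -0.02,"dy": -0.04,"dz": 0,"rx": 0,"ry": 0,"rz": 0},
    {"jaw": 0.0,"dx": 0,"dy": 0,"dz": 0,"rx": 0,"ry": 0,"rz": 0},
    {"jaw": 0.0,"dx": 0,"dy": 0,"dz": 0,"rx": 0,"ry": 0,"rz": 0},
  ],
)

```text
t: 9.85
position: [0.4918, -0.2498, 0.2618]
orientation: [[-0.288, 0.958, 0.0], [0.958, 0.288, 0.0], [0.0, 0.0, -1.0]]
contact_force: [0.0, 1.2, 1.0]
grip_width: 1.001
finger_force: 0.0
```

```bash
cat > tray.py <<'E'
from h import *
import sys
def tops(n='wrist'):
  a=get_image(n);C=cloud(a);F=a['frame'].astype(int)
  g=(np.ptp(F,axis=2)<30)&(np.abs(C[...,0]-.5)<.12)&(np.abs(C[...,1]+.27)<.16)
  z=np.nan_to_num(C[...,2]).astype(np.float32);rng=cv2.dilate(z,np.ones((3,3)))-cv2.erode(z,np.ones((3,3)))
  M=g&(z>.075)&(z<.145)&(rng<.003)
  k,lab=cv2.connectedComponents(M.astype(np.uint8),connectivity=4)
  for i in range(1,k):
    m=lab==i
    if m.sum()>150:
      P=C[m];r=cv2.minAreaRect((P[:,:2]*1000).astype(np.float32))
      L=P[:,:2]-[.5,-.275];ang=np.radians(17);xa=np.array([np.cos(ang),np.sin(ang)]);ya=np.array([-xa[1],xa[0]])
      print(n,m.sum(),np.round(r[0],1),np.round(r[1],1),round(r[2],1),'z',np.median(P[:,2]).round(4),'s',np.percentile(L@ya*1000,[1,99]).round(1),'t',np.percentile(L@xa*1000,[1,99]).round(1))
  return a
if __name__=='__main__':
  s=state();print(s['t'],s['position'].round(4),s['contact_force'].round(1),s['orientation'][:,1].round(3))
  a=tops()
  if len(sys.argv)>1: cv2.imwrite(f'pics/{sys.argv[1]}.png',a['frame'])
E
python3 tray.py t1
```

```text
9.85 [ 0.4918 -0.2498  0.2618] [0.  1.2 1. ] [0.958 0.288 0.   ]
wrist 1254 [ 476.7 -210.1] [61.6 32.8] 16.6 z 0.1001 s [52.6 85.1] t [-33.4  25.9]
wrist 1249 [ 495.1 -256.4] [61.9 33. ] 16.8 z 0.105 s [ 3.3 35.6] t [-29.7  31.2]
wrist 1323 [ 506.  -302.5] [62.  33.5] 16.5 z 0.13 s [-44.3 -11.8] t [-32.6  27.6]
```

View pics/t1.png

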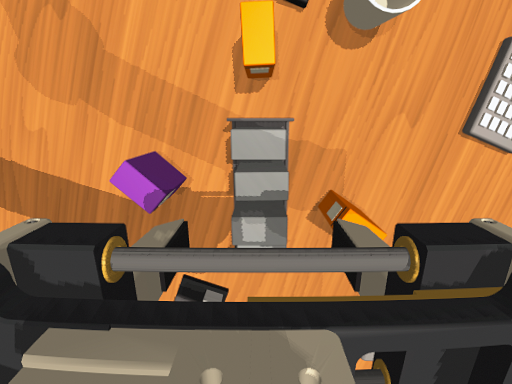

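The wrist view shows the row from far to near: left case at (260,143), case b at (261,184), tall case at (258,230), all at the expected heights. I'll grip case b across its depth.

Request:
apply_moves(
  deltas=[
    {"jaw": 0.0,"dx": 0.003,"dy": -0.0065,"dz": -0.03,"rx": 0,"ry": 0,"rz": 0},
    {"jaw": 0.0,"dx": 0,"dy": 0,"dz": -0.04,"rx": 0,"ry": 0,"rz": 0},
    {"jaw": 0.0,"dx": 0,"dy": 0,"dz": -0.04,"rx": 0,"ry": 0,"rz": 0},
    {"jaw": 0.0,"dx": 0,"dy": 0,"dz": -0.035,"rx": 0,"ry": 0,"rz": 0},
    {"jaw": 0.0,"dx": 0,"dy": 0,"dz": -0.02,"rx": 0,"ry": 0,"rz": 0},
    {"jaw": 0.0,"dx": 0,"dy": 0,"dz": -0.014,"rx": 0,"ry": 0,"rz": 0},
    {"jaw": 0.0,"dx": 0,"dy": 0,"dz": -0.01,"rx": 0,"ry": 0,"rz": 0},
    {"jaw": 0.0,"dx": 0,"dy": 0,"dz": 0,"rx": 0,"ry": 0,"rz": 0},
    {"jaw": 0.0,"dx": 0,"dy": 0,"dz": 0,"rx": 0,"ry": 0,"rz": 0},
  ],
)

```text
t: 10.8
position: [0.4963, -0.255, 0.0733]
orientation: [[-0.291, 0.957, 0.001], [0.957, 0.291, -0.001], [-0.001, 0.001, -1.0]]
contact_force: [-0.3, -0.3, -0.3]
grip_width: 1.0
finger_force: 0.0
```

Request:
apply_moves(
  deltas=[
    {"jaw": 0.6,"dx": 0,"dy": 0,"dz": 0,"rx": 0,"ry": 0,"rz": 0},
    {"jaw": 0.6,"dx": 0,"dy": 0,"dz": 0,"rx": 0,"ry": 0,"rz": 0},
    {"jaw": 0.6,"dx": 0,"dy": 0,"dz": 0,"rx": 0,"ry": 0,"rz": 0},
    {"jaw": 0.6,"dx": 0,"dy": 0,"dz": 0.001,"rx": 0,"ry": 0,"rz": 0},
    {"jaw": 0.6,"dx": 0,"dy": 0,"dz": 0.001,"rx": 0,"ry": 0,"rz": 0},
    {"jaw": 0.6,"dx": -0.0014,"dy": 0.0048,"dz": 0,"rx": 0,"ry": 0,"rz": 0},
    {"jaw": 0.6,"dx": -0.0014,"dy": 0.0048,"dz": 0,"rx": 0,"ry": 0,"rz": 0},
    {"jaw": 0.6,"dx": 0,"dy": 0,"dz": 0,"rx": 0,"ry": 0,"rz": 0},
    {"jaw": 0.6,"dx": 0,"dy": 0,"dz": 0,"rx": 0,"ry": 0,"rz": 0},
  ],
  grip_force=30,
)

```text
t: 11.7
position: [0.4924, -0.2452, 0.0743]
orientation: [[-0.291, 0.957, -0.0], [0.957, 0.291, 0.0], [0.0, -0.0, -1.0]]
contact_force: [-0.4, -0.1, -2.1]
grip_width: 0.709
finger_force: 30.0
```

Request:
apply_moves(
  deltas=[
    {"jaw": 0.6,"dx": -0.0009,"dy": 0.0029,"dz": 0,"rx": 0,"ry": 0,"rz": 0},
    {"jaw": 0.6,"dx": -0.0009,"dy": 0.0029,"dz": 0,"rx": 0,"ry": 0,"rz": 0},
    {"jaw": 0.6,"dx": -0.0009,"dy": 0.0029,"dz": 0,"rx": 0,"ry": 0,"rz": 0},
    {"jaw": 0.6,"dx": 0,"dy": 0,"dz": 0,"rx": 0,"ry": 0,"rz": 0},
    {"jaw": 0.6,"dx": 0,"dy": 0,"dz": 0,"rx": 0,"ry": 0,"rz": 0},
  ],
)

```text
t: 12.2
position: [0.4898, -0.2366, 0.0744]
orientation: [[-0.291, 0.957, -0.0], [0.957, 0.291, 0.0], [0.0, -0.0, -1.0]]
contact_force: [-0.3, -0.2, -2.6]
grip_width: 0.705
finger_force: 30.0
```

Request:
apply_moves(
  deltas=[
    {"jaw": 0.6,"dx": -0.0009,"dy": 0.0029,"dz": 0,"rx": 0,"ry": 0,"rz": 0},
    {"jaw": 0.6,"dx": 0,"dy": 0,"dz": 0,"rx": 0,"ry": 0,"rz": 0},
  ],
)

```text
t: 12.4
position: [0.4891, -0.2345, 0.0745]
orientation: [[-0.29, 0.957, 0.001], [0.957, 0.29, -0.001], [-0.001, 0.0, -1.0]]
contact_force: [0.7, -1.4, -3.3]
grip_width: 0.703
finger_force: 30.0
```

Request:
apply_moves(
  deltas=[
    {"jaw": 0.6,"dx": -0.0006,"dy": 0.0019,"dz": 0,"rx": 0,"ry": 0,"rz": 0},
    {"jaw": 0.6,"dx": 0,"dy": 0,"dz": 0,"rx": 0,"ry": 0,"rz": 0},
    {"jaw": 0.6,"dx": 0,"dy": 0,"dz": 0,"rx": 0,"ry": 0,"rz": 0},
  ],
)

```text
t: 12.7
position: [0.4889, -0.2344, 0.0747]
orientation: [[-0.289, 0.957, 0.002], [0.957, 0.289, -0.003], [-0.003, 0.001, -1.0]]
contact_force: [1.2, -5.8, -3.3]
grip_width: 0.705
finger_force: 30.0
```

```bash
python3 - <<'E'
from tray import *
tops('wrist')
a=get_image('wrist');C=cloud(a);F=a['frame'].astype(int)
# left plate
ang=np.radians(16.7);xa=np.array([np.cos(ang),np.sin(ang)]);ya=np.array([-xa[1],xa[0]])
L=C[...,:2]-[.5,-.275];s=L@ya*1000;t=L@xa*1000
m=(s>80)&(s<120)&(abs(t)<45)&(C[...,2]>.05)
for lo in range(72,112,4):
  q=m&(C[...,2]*1000>lo)&(C[...,2]*1000<=lo+4)
  if q.sum()>20: print(lo,q.sum(),np.percentile(s[q],[2,50,98]).round(1))
E
```

```text
wrist 725 [ 470.6 -182.8] [81.1  3.6] 16.6 z 0.079 s [95.1 98.6] t [-40.9  38.7]
wrist 7857 [ 474.1 -203. ] [63.1 36.4] 17.1 z 0.1001 s [58.9 94.1] t [-34.3  26.9]
wrist 190 [ 554.5 -180.7] [2.8 9.1] 15.1 z 0.143 s [70.  78.5] t [78.5 81. ]
wrist 1991 [ 486.3 -222.4] [66.7  9.6] 17.0 z 0.106 s [50.3 58.9] t [-29.9  32.2]
wrist 1897 [ 491.7 -246.4] [63.4 11.5] 16.7 z 0.1062 s [24.4 35. ] t [-29.8  31.3]
72 39 [98.7 98.8 99. ]
76 1107 [94.6 96.9 98.9]
80 157 [94.5 94.8 98.6]
84 100 [94.5 94.7 94.9]
88 121 [94.5 94.7 95. ]
92 120 [94.5 94.7 95. ]
96 1957 [80.5 88.8 94.8]
100 1910 [80.2 86.9 93.8]
```

Case a is against the left plate (inner face s≈94.7) and b is against it. I'll back off, set b down, release, and rise.

Request:
apply_moves(
  deltas=[
    {"jaw": 0.6,"dx": 0.0006,"dy": -0.0019,"dz": 0,"rx": 0,"ry": 0,"rz": 0},
    {"jaw": 0.6,"dx": 0,"dy": 0,"dz": -0.001,"rx": 0,"ry": 0,"rz": 0},
    {"jaw": 0.6,"dx": 0,"dy": 0,"dz": -0.001,"rx": 0,"ry": 0,"rz": 0},
    {"jaw": 0.6,"dx": 0,"dy": 0,"dz": 0,"rx": 0,"ry": 0,"rz": 0},
    {"jaw": 0.15,"dx": 0,"dy": 0,"dz": 0,"rx": 0,"ry": 0,"rz": 0},
    {"jaw": 0.0,"dx": 0,"dy": 0,"dz": 0,"rx": 0,"ry": 0,"rz": 0},
    {"jaw": 0.0,"dx": 0,"dy": 0,"dz": 0,"rx": 0,"ry": 0,"rz": 0},
    {"jaw": 0.0,"dx": 0,"dy": 0,"dz": 0.03,"rx": 0,"ry": 0,"rz": 0},
    {"jaw": 0.0,"dx": 0,"dy": 0,"dz": 0.03,"rx": 0,"ry": 0,"rz": 0},
    {"jaw": 0.0,"dx": 0,"dy": 0,"dz": 0.02,"rx": 0,"ry": 0,"rz": 0},
  ],
)

```text
t: 13.8
position: [0.4896, -0.2334, 0.1539]
orientation: [[-0.292, 0.957, 0.001], [0.957, 0.292, 0.0], [-0.0, 0.001, -1.0]]
contact_force: [0.5, -0.3, 0.2]
grip_width: 0.999
finger_force: 0.0
```

Request:
apply_moves(
  deltas=[
    {"jaw": 0.0,"dx": 0.0055,"dy": -0.023,"dz": 0,"rx": 0,"ry": 0,"rz": 0},
    {"jaw": 0.0,"dx": 0.0055,"dy": -0.023,"dz": 0,"rx": 0,"ry": 0,"rz": 0},
    {"jaw": 0.0,"dx": 0.0055,"dy": -0.023,"dz": 0,"rx": 0,"ry": 0,"rz": 0},
    {"jaw": 0.0,"dx": 0,"dy": 0,"dz": 0,"rx": 0,"ry": 0,"rz": 0},
    {"jaw": 0.0,"dx": 0,"dy": 0,"dz": 0,"rx": 0,"ry": 0,"rz": 0},
    {"jaw": 0.0,"dx": 0,"dy": 0,"dz": -0.03,"rx": 0,"ry": 0,"rz": 0},
    {"jaw": 0.0,"dx": 0,"dy": 0,"dz": -0.03,"rx": 0,"ry": 0,"rz": 0},
    {"jaw": 0.0,"dx": 0,"dy": 0,"dz": -0.018,"rx": 0,"ry": 0,"rz": 0},
    {"jaw": 0.0,"dx": 0,"dy": 0,"dz": 0,"rx": 0,"ry": 0,"rz": 0},
    {"jaw": 0.0,"dx": 0,"dy": 0,"dz": 0,"rx": 0,"ry": 0,"rz": 0},
  ],
)

```text
t: 14.8
position: [0.5059, -0.302, 0.0748]
orientation: [[-0.292, 0.956, 0.0], [0.956, 0.292, 0.001], [0.001, 0.0, -1.0]]
contact_force: [0.7, -0.2, 0.6]
grip_width: 0.995
finger_force: 0.0
```

Request:
apply_moves(
  deltas=[
    {"jaw": 0.6,"dx": 0,"dy": 0,"dz": 0,"rx": 0,"ry": 0,"rz": 0},
    {"jaw": 0.6,"dx": 0,"dy": 0,"dz": 0,"rx": 0,"ry": 0,"rz": 0},
    {"jaw": 0.6,"dx": 0,"dy": 0,"dz": 0,"rx": 0,"ry": 0,"rz": 0},
    {"jaw": 0.6,"dx": 0,"dy": 0,"dz": 0.001,"rx": 0,"ry": 0,"rz": 0},
    {"jaw": 0.6,"dx": 0,"dy": 0,"dz": 0.001,"rx": 0,"ry": 0,"rz": 0},
    {"jaw": 0.6,"dx": 0.0012,"dy": -0.0038,"dz": 0,"rx": 0,"ry": 0,"rz": 0},
    {"jaw": 0.6,"dx": 0.0012,"dy": -0.0038,"dz": 0,"rx": 0,"ry": 0,"rz": 0},
    {"jaw": 0.6,"dx": 0.0012,"dy": -0.0038,"dz": 0,"rx": 0,"ry": 0,"rz": 0},
    {"jaw": 0.6,"dx": 0,"dy": 0,"dz": 0,"rx": 0,"ry": 0,"rz": 0},
    {"jaw": 0.6,"dx": 0,"dy": 0,"dz": 0,"rx": 0,"ry": 0,"rz": 0},
  ],
)

```text
t: 15.8
position: [0.509, -0.3147, 0.0762]
orientation: [[-0.29, 0.957, -0.0], [0.957, 0.29, -0.0], [-0.0, -0.0, -1.0]]
contact_force: [-0.2, 0.4, -2.1]
grip_width: 0.703
finger_force: 30.0
```

Request:
apply_moves(
  deltas=[
    {"jaw": 0.6,"dx": 0.0006,"dy": -0.0019,"dz": 0,"rx": 0,"ry": 0,"rz": 0},
    {"jaw": 0.6,"dx": 0.0006,"dy": -0.0019,"dz": 0,"rx": 0,"ry": 0,"rz": 0},
    {"jaw": 0.6,"dx": 0,"dy": 0,"dz": 0,"rx": 0,"ry": 0,"rz": 0},
    {"jaw": 0.6,"dx": 0,"dy": 0,"dz": 0,"rx": 0,"ry": 0,"rz": 0},
  ],
)

```text
t: 16.2
position: [0.5103, -0.3184, 0.0764]
orientation: [[-0.291, 0.957, 0.0], [0.957, 0.291, -0.0], [-0.0, 0.0, -1.0]]
contact_force: [-0.3, 0.6, -3.1]
grip_width: 0.705
finger_force: 30.0
```

Request:
apply_moves(
  deltas=[
    {"jaw": 0.6,"dx": 0.0004,"dy": -0.0014,"dz": 0,"rx": 0,"ry": 0,"rz": 0},
    {"jaw": 0.6,"dx": 0,"dy": 0,"dz": 0,"rx": 0,"ry": 0,"rz": 0},
    {"jaw": 0.6,"dx": 0,"dy": 0,"dz": 0,"rx": 0,"ry": 0,"rz": 0},
  ],
)

```text
t: 16.5
position: [0.5105, -0.3191, 0.0763]
orientation: [[-0.291, 0.957, -0.0], [0.957, 0.291, 0.001], [0.001, -0.0, -1.0]]
contact_force: [-2.1, 2.6, -1.6]
grip_width: 0.708
finger_force: 30.0
```

```bash
python3 tray.py
```

```text
16.5 [ 0.5105 -0.3191  0.0763] [-2.1  2.6 -1.6] [ 0.957  0.291 -0.   ]
wrist 5583 [ 476.4 -210.4] [63.8 19.2] 17.4 z 0.1001 s [60.  77.5] t [-34.6  27.2]
wrist 10430 [ 488.8 -236. ] [63.7 34.9] 17.0 z 0.1051 s [23.6 57.4] t [-30.2  31.4]
wrist 3212 [ 509.8 -318.8] [63.6 14.8] 17.8 z 0.1306 s [-50.4 -38.2] t [-34.6  27.3]
```

Request:
apply_moves(
  deltas=[
    {"jaw": 0.6,"dx": -0.0003,"dy": 0.001,"dz": 0,"rx": 0,"ry": 0,"rz": 0},
    {"jaw": 0.6,"dx": 0,"dy": 0,"dz": -0.001,"rx": 0,"ry": 0,"rz": 0},
    {"jaw": 0.6,"dx": 0,"dy": 0,"dz": -0.001,"rx": 0,"ry": 0,"rz": 0},
    {"jaw": 0.6,"dx": 0,"dy": 0,"dz": 0,"rx": 0,"ry": 0,"rz": 0},
    {"jaw": 0.15,"dx": 0,"dy": 0,"dz": 0,"rx": 0,"ry": 0,"rz": 0},
    {"jaw": 0.0,"dx": 0,"dy": 0,"dz": 0,"rx": 0,"ry": 0,"rz": 0},
    {"jaw": 0.0,"dx": 0,"dy": 0,"dz": 0,"rx": 0,"ry": 0,"rz": 0},
    {"jaw": 0.0,"dx": 0,"dy": 0,"dz": 0.04,"rx": 0,"ry": 0,"rz": 0},
    {"jaw": 0.0,"dx": 0,"dy": 0,"dz": 0.05,"rx": 0,"ry": 0,"rz": 0},
    {"jaw": 0.0,"dx": 0,"dy": 0,"dz": 0.05,"rx": 0,"ry": 0,"rz": 0},
  ],
)

```text
t: 17.55
position: [0.5099, -0.3184, 0.2153]
orientation: [[-0.291, 0.957, -0.001], [0.957, 0.291, 0.001], [0.001, -0.0, -1.0]]
contact_force: [0.3, -1.3, -0.1]
grip_width: 0.999
finger_force: 0.0
```

Request:
apply_moves(
  deltas=[
    {"jaw": 0.0,"dx": 0,"dy": 0.02,"dz": 0.045,"rx": 0,"ry": 0,"rz": -0.03},
    {"jaw": 0.0,"dx": 0,"dy": 0.045,"dz": 0,"rx": 0,"ry": 0,"rz": -0.03},
    {"jaw": 0.0,"dx": 0,"dy": 0.045,"dz": 0,"rx": 0,"ry": 0,"rz": -0.03},
    {"jaw": 0.0,"dx": 0,"dy": 0.045,"dz": 0,"rx": 0,"ry": 0,"rz": -0.03},
    {"jaw": 0.0,"dx": 0,"dy": 0.045,"dz": 0,"rx": 0,"ry": 0,"rz": -0.03},
    {"jaw": 0.0,"dx": 0,"dy": 0.045,"dz": 0,"rx": 0,"ry": 0,"rz": -0.03},
    {"jaw": 0.0,"dx": 0,"dy": 0.045,"dz": 0,"rx": 0,"ry": 0,"rz": -0.03},
    {"jaw": 0.0,"dx": 0,"dy": 0.045,"dz": 0,"rx": 0,"ry": 0,"rz": -0.03},
    {"jaw": 0.0,"dx": 0,"dy": 0.045,"dz": 0,"rx": 0,"ry": 0,"rz": -0.03},
    {"jaw": 0.0,"dx": 0,"dy": 0.045,"dz": 0,"rx": 0,"ry": 0,"rz": -0.03},
  ],
)

```text
t: 18.55
position: [0.5104, 0.1079, 0.2596]
orientation: [[0.007, 1.0, 0.001], [1.0, -0.007, -0.0], [-0.0, 0.001, -1.0]]
contact_force: [1.0, 0.1, 0.1]
grip_width: 1.001
finger_force: 0.0
```

Request:
apply_moves(
  deltas=[
    {"jaw": 0.0,"dx": 0,"dy": 0.045,"dz": 0,"rx": 0,"ry": 0,"rz": -0.01},
    {"jaw": 0.0,"dx": 0,"dy": 0.045,"dz": 0,"rx": 0,"ry": 0,"rz": 0},
    {"jaw": 0.0,"dx": 0.002,"dy": 0.045,"dz": 0,"rx": 0,"ry": 0,"rz": 0},
    {"jaw": 0.0,"dx": 0,"dy": 0.018,"dz": 0,"rx": 0,"ry": 0,"rz": 0},
    {"jaw": 0.0,"dx": 0,"dy": 0,"dz": 0,"rx": 0,"ry": 0,"rz": 0},
    {"jaw": 0.0,"dx": 0,"dy": 0,"dz": 0,"rx": 0,"ry": 0,"rz": 0},
    {"jaw": 0.0,"dx": 0,"dy": 0,"dz": 0,"rx": 0,"ry": 0,"rz": 0},
  ],
)

```text
t: 19.25
position: [0.5129, 0.2574, 0.259]
orientation: [[0.017, 1.0, -0.0], [1.0, -0.017, -0.001], [-0.001, -0.0, -1.0]]
contact_force: [-0.1, -0.7, 0.2]
grip_width: 1.001
finger_force: 0.0
```

```bash
python3 - <<'E'
from h import *
s=state();print(s['t'],s['position'].round(4),s['contact_force'].round(1),s['orientation'][:,1].round(3))
for n in('wrist','top','side'):
  a=get_image(n);C=cloud(a)
  P=C[(C[...,2]>.162)&(C[...,2]<.182)&(np.hypot(C[...,0]-.513,C[...,1]-.259)<.055)]
  if len(P)>30: print(n,len(P),cv2.minAreaRect((P[:,:2]*1000).astype(np.float32)),np.percentile(P[:,2],[5,50,95]))
E
```

```text
19.25 [0.5129 0.2574 0.259 ] [-0.1 -0.7  0.2] [ 1.    -0.017 -0.   ]
wrist 2575 ((512.1124267578125, 259.7912292480469), (35.96541213989258, 64.9902572631836), 88.88126373291016) [0.16892366 0.17059652 0.171726  ]
top 512 ((511.2232360839844, 261.814208984375), (36.79795837402344, 64.4279556274414), 89.21393585205078) [0.16685542 0.17095219 0.1732063 ]
side 285 ((513.7315063476562, 258.0639953613281), (65.4314956665039, 41.51902770996094), 1.2550681829452515) [0.16339395 0.17189679 0.17463883]
```

The case is still upright and centred on the pan, with the pan pressed about 11 mm. It has been settled for over 10 s. I'll pick it up.

Request:
apply_moves(
  deltas=[
    {"jaw": 0.0,"dx": -0.001,"dy": 0.0025,"dz": -0.03,"rx": 0,"ry": 0,"rz": 0},
    {"jaw": 0.0,"dx": 0,"dy": 0,"dz": -0.04,"rx": 0,"ry": 0,"rz": 0},
    {"jaw": 0.0,"dx": 0,"dy": 0,"dz": -0.03,"rx": 0,"ry": 0,"rz": 0},
    {"jaw": 0.0,"dx": 0,"dy": 0,"dz": -0.02,"rx": 0,"ry": 0,"rz": 0},
    {"jaw": 0.0,"dx": 0,"dy": 0,"dz": -0.0105,"rx": 0,"ry": 0,"rz": 0},
    {"jaw": 0.0,"dx": 0,"dy": 0,"dz": 0,"rx": 0,"ry": 0,"rz": 0},
    {"jaw": 0.0,"dx": 0,"dy": 0,"dz": 0,"rx": 0,"ry": 0,"rz": 0},
  ],
)

```text
t: 20.1
position: [0.512, 0.262, 0.1298]
orientation: [[0.016, 1.0, 0.001], [1.0, -0.016, 0.001], [0.001, 0.001, -1.0]]
contact_force: [-0.2, -0.7, 0.3]
grip_width: 1.002
finger_force: 0.0
```

Request:
apply_moves(
  deltas=[
    {"jaw": 0.25,"dx": 0,"dy": 0,"dz": 0,"rx": 0,"ry": 0,"rz": 0},
    {"jaw": 0.6,"dx": 0,"dy": 0,"dz": 0,"rx": 0,"ry": 0,"rz": 0},
    {"jaw": 0.6,"dx": 0,"dy": 0,"dz": 0,"rx": 0,"ry": 0,"rz": 0},
    {"jaw": 0.6,"dx": 0,"dy": 0,"dz": 0,"rx": 0,"ry": 0,"rz": 0},
  ],
  grip_force=25,
)

```text
t: 20.5
position: [0.5118, 0.262, 0.1294]
orientation: [[0.015, 1.0, 0.001], [1.0, -0.015, 0.0], [0.0, 0.001, -1.0]]
contact_force: [-0.3, -0.4, 0.6]
grip_width: 0.712
finger_force: 25.0
```

Request:
apply_moves(
  deltas=[
    {"jaw": 0.6,"dx": 0,"dy": 0,"dz": 0.005,"rx": 0,"ry": 0,"rz": 0},
    {"jaw": 0.6,"dx": 0,"dy": 0,"dz": 0.015,"rx": 0,"ry": 0,"rz": 0},
    {"jaw": 0.6,"dx": 0,"dy": 0,"dz": 0.03,"rx": 0,"ry": 0,"rz": 0},
    {"jaw": 0.6,"dx": 0,"dy": 0,"dz": 0.04,"rx": 0,"ry": 0,"rz": 0},
    {"jaw": 0.6,"dx": 0,"dy": 0,"dz": 0.04,"rx": 0,"ry": 0,"rz": 0},
    {"jaw": 0.6,"dx": 0,"dy": -0.02,"dz": 0,"rx": 0,"ry": 0,"rz": 0.02},
    {"jaw": 0.6,"dx": -0.001,"dy": -0.035,"dz": 0,"rx": 0,"ry": 0,"rz": 0.02},
    {"jaw": 0.6,"dx": -0.001,"dy": -0.04,"dz": 0,"rx": 0,"ry": 0,"rz": 0.03},
    {"jaw": 0.6,"dx": -0.001,"dy": -0.04,"dz": 0,"rx": 0,"ry": 0,"rz": 0.03},
    {"jaw": 0.6,"dx": -0.001,"dy": -0.04,"dz": 0,"rx": 0,"ry": 0,"rz": 0.03},
  ],
)

```text
t: 21.5
position: [0.5063, 0.0856, 0.2593]
orientation: [[-0.117, 0.993, -0.001], [0.993, 0.117, -0.001], [-0.001, -0.001, -1.0]]
contact_force: [1.1, 0.1, -4.4]
grip_width: 0.707
finger_force: 25.0
```

Request:
apply_moves(
  deltas=[
    {"jaw": 0.6,"dx": -0.001,"dy": -0.04,"dz": 0,"rx": 0,"ry": 0,"rz": 0.03},
    {"jaw": 0.6,"dx": -0.001,"dy": -0.04,"dz": 0,"rx": 0,"ry": 0,"rz": 0.03},
    {"jaw": 0.6,"dx": -0.001,"dy": -0.04,"dz": 0,"rx": 0,"ry": 0,"rz": 0.03},
    {"jaw": 0.6,"dx": -0.001,"dy": -0.04,"dz": 0,"rx": 0,"ry": 0,"rz": 0.03},
    {"jaw": 0.6,"dx": -0.001,"dy": -0.04,"dz": 0,"rx": 0,"ry": 0,"rz": 0.03},
    {"jaw": 0.6,"dx": -0.001,"dy": -0.04,"dz": 0,"rx": 0,"ry": 0,"rz": 0.03},
    {"jaw": 0.6,"dx": -0.001,"dy": -0.04,"dz": 0,"rx": 0,"ry": 0,"rz": 0},
    {"jaw": 0.6,"dx": -0.001,"dy": -0.04,"dz": 0,"rx": 0,"ry": 0,"rz": 0},
    {"jaw": 0.6,"dx": -0.001,"dy": -0.025,"dz": 0,"rx": 0,"ry": 0,"rz": 0},
    {"jaw": 0.6,"dx": 0,"dy": -0.015,"dz": 0,"rx": 0,"ry": 0,"rz": 0},
  ],
)

```text
t: 22.5
position: [0.497, -0.2758, 0.2589]
orientation: [[-0.287, 0.958, -0.001], [0.958, 0.287, 0.0], [0.0, -0.001, -1.0]]
contact_force: [-0.5, -0.3, -5.1]
grip_width: 0.707
finger_force: 25.0
```

Request:
apply_moves(
  deltas=[
    {"jaw": 0.6,"dx": 0,"dy": 0,"dz": 0,"rx": 0,"ry": 0,"rz": 0},
    {"jaw": 0.6,"dx": 0,"dy": 0,"dz": 0,"rx": 0,"ry": 0,"rz": 0},
    {"jaw": 0.6,"dx": 0,"dy": 0,"dz": 0,"rx": 0,"ry": 0,"rz": 0},
  ],
)

```text
t: 22.8
position: [0.4988, -0.2704, 0.2592]
orientation: [[-0.294, 0.956, 0.0], [0.956, 0.294, 0.001], [0.001, 0.0, -1.0]]
contact_force: [0.2, -0.8, -4.4]
grip_width: 0.706
finger_force: 25.0
```

```bash
python3 tray.py t3; python3 - <<'E'
from tray import *
a=tops('top');b=tops('side')
cv2.imwrite('pics/t4.png',np.hstack([cv2.resize(cv2.imread('pics/t3.png'),(400,300)),cv2.resize(b['frame'][150:384,180:380],(342,400))[:300]]))
E
```

```text
22.8 [ 0.4988 -0.2704  0.2592] [ 0.2 -0.8 -4.4] [0.956 0.294 0.   ]
wrist 1365 [ 474.1 -203.2] [61.4 32.2] 17.1 z 0.1 s [60.2 92.3] t [-33.6  26.5]
wrist 1375 [ 489.  -235.5] [62.2 32.4] 17.2 z 0.105 s [25.  57.1] t [-29.2  30.6]
```

View pics/t4.png

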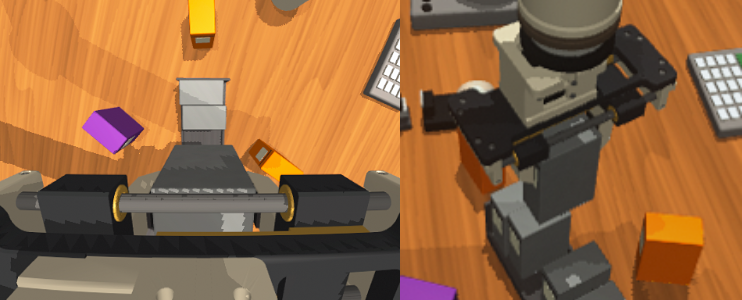

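The case hangs over the opened gap in both views. I'll lower it to just above the tall case and confirm position.

Request:
apply_moves(
  deltas=[
    {"jaw": 0.6,"dx": 0,"dy": -0.0025,"dz": -0.02,"rx": 0,"ry": 0,"rz": 0},
    {"jaw": 0.6,"dx": 0,"dy": 0,"dz": -0.02,"rx": 0,"ry": 0,"rz": 0},
    {"jaw": 0.6,"dx": 0,"dy": 0,"dz": 0,"rx": 0,"ry": 0,"rz": 0},
    {"jaw": 0.6,"dx": 0,"dy": 0,"dz": 0,"rx": 0,"ry": 0,"rz": 0},
    {"jaw": 0.6,"dx": 0,"dy": 0,"dz": 0,"rx": 0,"ry": 0,"rz": 0},
  ],
)

```text
t: 23.45
position: [0.4993, -0.2753, 0.2201]
orientation: [[-0.291, 0.957, 0.002], [0.957, 0.291, -0.001], [-0.001, 0.001, -1.0]]
contact_force: [0.3, -0.4, -4.9]
grip_width: 0.706
finger_force: 25.0
```

```bash
python3 - <<'E'
from h import *
a=get_image('wrist');C=cloud(a)
ang=np.radians(17);xa=np.array([np.cos(ang),np.sin(ang)]);ya=np.array([-xa[1],xa[0]])
L=C[...,:2]-[.5,-.275];s=L@ya*1000;t=L@xa*1000;z=C[...,2]*1000
print(state()['position'].round(4))
for lo,hi in((152,165),(165,180),(180,195)):
  q=(z>lo)&(z<hi)&(abs(t)<22)&(abs(s)<35)
  print(lo,q.sum(),np.percentile(s[q],[2,50,98]).round(1) if q.sum() else 0)
a=get_image('side');C=cloud(a);L=C[...,:2]-[.5,-.275];s=L@ya*1000;t=L@xa*1000;z=C[...,2]*1000
q=(z>125)&(z<136)&(s<0)&(s>-80)&(abs(t)<40);print('tall',q.sum(),np.percentile(s[q],[2,50,98]).round(1),np.percentile(t[q],[2,50,98]).round(1))
E
```

```text
[ 0.4993 -0.2755  0.2202]
152 161 [15.7 16.1 16.4]
165 280 [15.6 16.  16.4]
180 358 [15.5 15.9 16.3]
tall 725 [-63.5 -47.2 -28.8] [-34.2  -3.8  28.5]
```

Request:
apply_moves(
  deltas=[
    {"jaw": 0.6,"dx": 0,"dy": 0,"dz": -0.015,"rx": 0,"ry": 0,"rz": 0},
    {"jaw": 0.6,"dx": 0,"dy": 0,"dz": -0.015,"rx": 0,"ry": 0,"rz": 0},
    {"jaw": 0.6,"dx": 0,"dy": 0,"dz": -0.02,"rx": 0,"ry": 0,"rz": 0},
    {"jaw": 0.6,"dx": 0,"dy": 0,"dz": -0.01,"rx": 0,"ry": 0,"rz": 0},
    {"jaw": 0.6,"dx": 0,"dy": 0,"dz": -0.01,"rx": 0,"ry": 0,"rz": 0},
    {"jaw": 0.6,"dx": 0,"dy": 0,"dz": 0,"rx": 0,"ry": 0,"rz": 0},
  ],
)

```text
t: 24.15
position: [0.4974, -0.275, 0.1471]
orientation: [[-0.291, 0.957, -0.002], [0.957, 0.291, 0.002], [0.002, -0.002, -1.0]]
contact_force: [-0.0, 0.5, -3.6]
grip_width: 0.703
finger_force: 25.0
```

Request:
apply_moves(
  deltas=[
    {"jaw": 0.6,"dx": 0,"dy": 0,"dz": -0.02,"rx": 0,"ry": 0,"rz": 0},
    {"jaw": 0.6,"dx": 0,"dy": 0,"dz": -0.02,"rx": 0,"ry": 0,"rz": 0},
    {"jaw": 0.6,"dx": 0,"dy": 0,"dz": -0.015,"rx": 0,"ry": 0,"rz": 0},
    {"jaw": 0.6,"dx": 0,"dy": 0,"dz": -0.01,"rx": 0,"ry": 0,"rz": 0},
    {"jaw": 0.6,"dx": 0,"dy": 0,"dz": -0.005,"rx": 0,"ry": 0,"rz": 0},
    {"jaw": 0.6,"dx": 0,"dy": 0,"dz": 0,"rx": 0,"ry": 0,"rz": 0},
    {"jaw": 0.6,"dx": 0,"dy": 0,"dz": 0,"rx": 0,"ry": 0,"rz": 0},
  ],
)

```text
t: 24.85
position: [0.4989, -0.2757, 0.0795]
orientation: [[-0.291, 0.957, 0.001], [0.957, 0.291, -0.0], [-0.001, 0.001, -1.0]]
contact_force: [0.2, -0.0, -4.5]
grip_width: 0.712
finger_force: 25.0
```

Request:
apply_moves(
  deltas=[
    {"jaw": 0.6,"dx": 0,"dy": 0,"dz": -0.002,"rx": 0,"ry": 0,"rz": 0},
    {"jaw": 0.6,"dx": 0,"dy": 0,"dz": -0.001,"rx": 0,"ry": 0,"rz": 0},
    {"jaw": 0.6,"dx": 0,"dy": 0,"dz": 0,"rx": 0,"ry": 0,"rz": 0},
    {"jaw": 0.6,"dx": 0,"dy": 0,"dz": 0,"rx": 0,"ry": 0,"rz": 0},
  ],
)

```text
t: 25.25
position: [0.4984, -0.2756, 0.076]
orientation: [[-0.291, 0.957, 0.0], [0.957, 0.291, -0.0], [-0.0, 0.0, -1.0]]
contact_force: [-0.3, -0.1, -4.1]
grip_width: 0.708
finger_force: 25.0
```

Request:
apply_moves(
  deltas=[
    {"jaw": 0.6,"dx": 0,"dy": 0,"dz": -0.001,"rx": 0,"ry": 0,"rz": 0},
    {"jaw": 0.6,"dx": 0,"dy": 0,"dz": -0.001,"rx": 0,"ry": 0,"rz": 0},
    {"jaw": 0.6,"dx": 0,"dy": 0,"dz": 0,"rx": 0,"ry": 0,"rz": 0},
    {"jaw": 0.6,"dx": 0,"dy": 0,"dz": 0,"rx": 0,"ry": 0,"rz": 0},
  ],
)

```text
t: 25.65
position: [0.4985, -0.2756, 0.0741]
orientation: [[-0.291, 0.957, 0.0], [0.957, 0.291, -0.0], [-0.0, 0.0, -1.0]]
contact_force: [-1.1, 0.6, -1.8]
grip_width: 0.709
finger_force: 25.0
```

Floor contact. I'll go down 1 mm more, then release and rise.

Request:
apply_moves(
  deltas=[
    {"jaw": 0.6,"dx": 0,"dy": 0,"dz": -0.0005,"rx": 0,"ry": 0,"rz": 0},
    {"jaw": 0.6,"dx": 0,"dy": 0,"dz": 0,"rx": 0,"ry": 0,"rz": 0},
    {"jaw": 0.25,"dx": 0,"dy": 0,"dz": 0,"rx": 0,"ry": 0,"rz": 0},
    {"jaw": 0.15,"dx": 0,"dy": 0,"dz": 0,"rx": 0,"ry": 0,"rz": 0},
    {"jaw": 0.0,"dx": 0,"dy": 0,"dz": 0,"rx": 0,"ry": 0,"rz": 0},
    {"jaw": 0.0,"dx": 0,"dy": 0,"dz": 0,"rx": 0,"ry": 0,"rz": 0},
    {"jaw": 0.0,"dx": 0,"dy": 0,"dz": 0.02,"rx": 0,"ry": 0,"rz": 0},
    {"jaw": 0.0,"dx": 0,"dy": 0,"dz": 0.04,"rx": 0,"ry": 0,"rz": 0},
    {"jaw": 0.0,"dx": 0,"dy": 0,"dz": 0.05,"rx": 0,"ry": 0,"rz": 0},
    {"jaw": 0.0,"dx": 0,"dy": 0,"dz": 0.05,"rx": 0,"ry": 0,"rz": 0},
  ],
)

```text
t: 26.65
position: [0.4979, -0.2751, 0.2346]
orientation: [[-0.291, 0.957, -0.001], [0.957, 0.291, 0.001], [0.001, -0.0, -1.0]]
contact_force: [0.4, -2.0, 0.6]
grip_width: 0.998
finger_force: 0.0
```

Request:
apply_moves(
  deltas=[
    {"jaw": 0.0,"dx": 0,"dy": 0,"dz": 0.03,"rx": 0,"ry": 0,"rz": 0},
    {"jaw": 0.0,"dx": 0,"dy": -0.04,"dz": 0.02,"rx": 0,"ry": 0,"rz": 0},
    {"jaw": 0.0,"dx": 0,"dy": -0.04,"dz": 0,"rx": 0,"ry": 0,"rz": 0},
    {"jaw": 0.0,"dx": 0,"dy": -0.03,"dz": 0,"rx": 0,"ry": 0,"rz": 0},
    {"jaw": 0.0,"dx": 0,"dy": 0,"dz": 0,"rx": 0,"ry": 0,"rz": 0},
    {"jaw": 0.0,"dx": 0,"dy": 0,"dz": 0,"rx": 0,"ry": 0,"rz": 0},
    {"jaw": 0.0,"dx": 0,"dy": 0,"dz": 0,"rx": 0,"ry": 0,"rz": 0},
  ],
)

```text
t: 27.35
position: [0.4988, -0.3838, 0.2832]
orientation: [[-0.293, 0.956, 0.0], [0.956, 0.293, 0.001], [0.001, 0.0, -1.0]]
contact_force: [0.9, 0.4, 0.7]
grip_width: 1.002
finger_force: 0.0
```

```bash
python3 tray.py t5;  python3 - <<'E'
from tray import *
b=tops('side')
cv2.imwrite('pics/t6.png',np.hstack([cv2.resize(cv2.imread('pics/t5.png'),(400,300)),cv2.resize(b['frame'][150:384,180:380],(342,400))[:400]][:1]+[cv2.resize(b['frame'],(400,300))]))
E
```

```text
27.35 [ 0.4988 -0.3838  0.2832] [0.9 0.4 0.7] [0.956 0.293 0.   ]
wrist 1312 [ 474.2 -202.3] [60.7 32.7] 17.3 z 0.1002 s [60.9 93. ] t [-33.7  26.3]
wrist 1320 [ 489.4 -236.4] [60.6 33.8] 17.3 z 0.1052 s [24.2 56.5] t [-29.1  30.6]
wrist 1338 [ 498.7 -277.2] [61.3 34.2] 16.9 z 0.1151 s [-17.8  15.1] t [-32.5  28.2]
wrist 1432 [ 510.2 -318.7] [61.1 33.4] 17.3 z 0.13 s [-61.3 -28.1] t [-32.5  26.7]
wrist 1002 [ 524.3 -353.8] [59.9 29.6] 17.2 z 0.1001 s [-95.9 -67.7] t [-29.7  29.4]
```

View pics/t6.png

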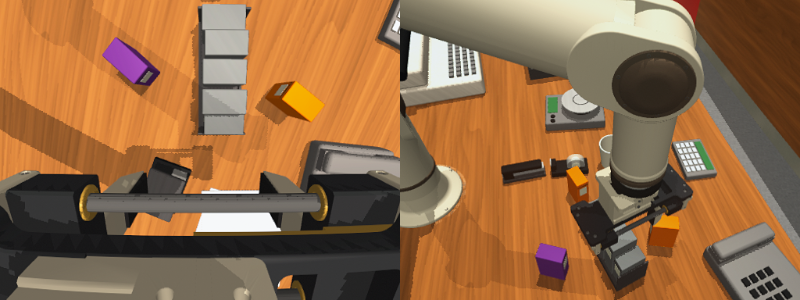

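All five cases stand in one row. The tops read 100, 105, 115, 130 and 100 mm, each case height plus the 6 mm floor to within about 1 mm. The loose case is directly left of the tall one, and nothing is touching.

```bash
python3 -c "
from cell import *
print(hand_in())"
```

```text
the job is handed in; nothing more can be done
None
```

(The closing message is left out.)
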